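# Lock a sight-glass ring with a pin spanner

## Robot

A 7-joint arm with a two-finger parallel gripper is mounted at the origin on the work surface. World frame = base frame: x ahead of the robot, y to its left, z up, the work surface at z = 0. Lengths are in m, angles in degrees, forces in N, time in s.
With the tool pointing down it reaches from about 0.425 to 0.875 m from the base axis. Payload 4.7 kg.
Tool frame: the origin (TCP) lies at the very end of the fingers, on their centre line; the grasp point (between the pads) lies 19 mm behind it; z points along the fingers, y is the direction in which the jaws open and shut (so a half turn about z gives the same grasp; the last joint's range is limited). The gripper opens to 87 mm and grips with 3 to 60 N. Pads are 19 mm wide; open, the fingers measure 117 mm over their backs; the gripper's body (75 mm by 190 mm) begins 51 mm behind the grasp point.
Start: joints at [-69.494, 18.392, -4.016, 83.108, 1.295, 78.541, -3.26], TCP at [0.219, 0.612, 0.223] pointing down, gripper open.
Joint ranges: [-163.93, 163.93], [-17.29, 119.83], [-79.2, 71.16], [3.27, 140.29], [-89.18, 269.18], [5.43, 117.66], [-154.24, 154.24]. Speed limits (degrees/s): [147.25, 147.25, 180, 180, 180, 180, 180].

## Interface

Orientations are given as [roll, pitch, yaw] about the fixed x, y, z axes, in that order (R = Rz(yaw) Ry(pitch) Rx(roll)).
In Python, from cell import * gives the robot as it stands.
- The arm moves only by the tool drive_tool, never from a script. Its argument "moves" is text: rows parted by semicolons, each of 5 numbers parted by spaces: the shift along the tool's x, y, z in m, then the turn about the tool's z in degrees, then the gripper's target within -1 to 1 (fully open at 1, half-way at 0, shut at -1). In form: x y z yaw fingers; .... A call has exactly 8 rows; each row is the pose to reach, as a shift and turn from the pose commanded when the call began, along the tool's axes at that moment; what a row does not reach only later rows make up. A row lasts 1/10 s, in which the tool goes at most 50 mm and 8.59 degrees, less where a joint would pass 70% of its speed; a pose out of reach is approached as far as the arm can. A call with a gripper value outside its range is refused whole. The fingers move at their own pace and stop on an object; "grip_force" is the grip in N (left out, the last holds). Time passes only in rows, so rows that repeat a pose let the fingers close, or fill a call up. It gives the time, the measured TCP pose, the force and the opening at its end, in the units of the state.
- get_obs(): the state, without advancing time (a new reading comes with each control period).
- read_camera(name): name is "scene" or "top" or "wrist"; returns (picture, depth): 400x640x3 uint8, red, green, blue; 400x640 float32, m along the optical axis (not along the pixel's ray), 0 where there is no reading.
- calibration(name): a dict with "intrinsics" (3x3 intrinsics, pixels), "cam_to_world" (4x4, takes a point from camera to world coordinates); the wrist camera has in their place "T_tool_cam" (4x4, takes a point from camera to tool coordinates, whose origin is the TCP and whose axes are the flange's). Camera axes: x right, y up, looking along -z (the intrinsics and any distortion apply to the point x, -y, -z); pixel columns grow to the right and rows downward; lengths in m; the calibration is good to about 2 mm. A picture is of the moment at which its call begins: read the wrist's pose just before it. calibration takes no time and is no camera call.
- sign_off(): hands the job in, once; it reports no verdict.
Trained networks look in the newest picture that a camera, given by its name, has taken for a name from the list of things; names that differ only in an ending like _2 or _b are one class to them, and where a whole thing is asked for, a point or a joint stands for the part that bears it (a point fixed in the world has none). Each returns a list of dicts, best first, with "conf" (0 to 1); they miss things now and then, are a little off and sometimes report something else, mostly with a low value. They report only what shows in the picture. A call takes as long as a camera call. They do not tell look-alikes from the thing itself.
- search_frame(camera, name): "uv" ([column, row] in pixels, amid what is visible of it).
- pinpoint(camera, name): "uv" ([column, row] in pixels: a listed point, or the origin of a listed thing).
The state is a dict: "time_s": time; "qpos": joint angles; "joint_velocities": joint speeds; "effort": joint torques, N m; "tool_pos": TCP position; "tool_rot": TCP orientation; "force": force on the tool from outside, world axes, zero at the start; "wrist_torque": the same for the moment, N m; "grip_width": finger opening in m.
Only numpy, scipy, OpenCV 4.12 (cv2) and the standard library are available. Lean on these libraries where they do the work, as an engineer would, in place of code of your own. Each camera call takes 0.05 s, during which the arm holds its last target. There are 200 camera calls.

## Task

Take the orange-handled pin spanner from its black rest and set it on the steel ring of the blue housing, finding two opposite holes by feel so that both pins go fully in before the ring is turned. Then turn the ring clockwise with the spanner until it comes up against its stop, never forcing it beyond that, and stand the spanner back in its rest. Keep the robot's fingers off the fixture, the housing and the ring, and leave the other things on the bench where they are.

Things in the scene. Friction and masses are not known exactly. Their poses are not given: they have to be found in the camera images.
- spanner: Upright pin spanner, 0.2 to 0.3 kg. Origin: centre of the cross bar's underside; z up the shaft, x along the bar. Steel bar 68 x 22 x 12 mm (x, y, z); two steel pins, 6 mm in diameter, round-ended, stick 9 mm down from it at x = +24 and -24 mm. A 16 mm shaft carries an orange handle block, 46 mm along x, 18 mm thick along y, from 44 to 88 mm above the origin: grip across the 18 mm.
- spanner_foot (a point): Centre of the underside of the spanner's cross bar, between the pins (the spanner's origin, same axes).
- rest: Black rest block fixed to the bench, 110 x 70 x 24 mm (x, y, z), origin at the centre of its underside. A slot in its top, 62 mm along x, 13 mm along y, 18 mm deep, takes both pins; the spanner's bar then lies on the top, along the block's x (either way round). The spanner starts here.
- rest_top (a point): Centre of the rest's slot at the level of the top, 24 mm above the bench; axes as the rest's.
- fixture: Fixed fixture: dark plate 130 x 110 x 12 mm, two jaws 38 mm high, between them a blue round housing, 78 mm across, with the steel ring on top. Origin: centre of the plate's underside, z up. Housing clamped at any angle about the vertical (fixture axes do not tell where the holes are), on a rubber seat: it twists and springs back about 0.07 rad per N m.
- ring_face (a point): Centre of the ring's upper face, on its vertical turning axis, 66 mm above the bench; axes as the fixture's, not turning with the ring. Ring 71 mm across, bore 29 mm with amber glass inside; six dark holes 9 x 9 mm, over 12 mm deep, every 60 degrees on a 24 mm radius. Where they stand is not measured: see or feel it. Pins fully in: the bar lies on this face.
- ring (a joint): Turn of the bayonet ring in its housing, rad: grows clockwise seen from above, starts at 0 to 0.2, stops at 1.15 (locked; the moment then rises as the rubber seat twists). Turns stiffly, about 0.25 N m, and stays where left. Pins pressed on its face with 3 to 8 N and slid round do not drag it; they drop when they meet the holes.
- spare_ring: Loose plain steel ring, 71 mm across, 12 mm high, lying by itself: leave alone; origin at the centre of its underside.
- bushing: Loose brass bushing, 32 mm across, 24 mm high: leave alone.
- blue_cap: Loose blue plastic cap, open upward, 64 mm across, 22 mm high: leave alone.
- calipers: Loose steel and black calipers, about 200 mm long, 12 mm high: leave alone.
- oil_bottle: Loose white bottle with a red cap, 44 mm across, 110 mm high, origin at the centre of its underside: leave alone.
- screwdriver: Loose screwdriver lying flat: leave alone.
Things that resemble listed ones, but are neither listed nor needed, are in the scene too. What is shaped like the spanner but green is not meant.

How it is judged (in metres and radians):
On the way, in this order (a step that is already met when the one before it is completed fails the run):
1. both pins fully in two holes of the ring, the ring not yet turned (horizontal distance between spanner_foot and ring_face below 0.004 m and z of spanner_foot in the frame of ring_face below 0.004 m and angle between spanner's own z axis and vertical below 0.08 rad and value of joint ring below 0.3 rad), for 0.2 s.
2. ring turned to its stop with the pins still fully in (horizontal distance between spanner_foot and ring_face below 0.004 m and z of spanner_foot in the frame of ring_face below 0.004 m and angle between spanner's own z axis and vertical below 0.08 rad and value of joint ring above 1.08 rad), for 0.1 s.
At the end, for the whole second after the job is handed in: The ring is at its stop (joint above 1.08 of 1.15 rad), and the spanner stands upright (within 0.08 rad), released and still in its rest: both pins in the slot, cross bar within 3 mm of the rest's top, its centre within 8 mm of the slot's centre (value of joint ring above 1.08 rad and horizontal distance between spanner_foot and rest_top below 0.008 m and z of spanner_foot in the frame of rest_top below 0.003 m and angle between spanner's own z axis and vertical below 0.08 rad and linear speed of spanner below 0.02 m/s); the robot touches nothing.
It fails at once if the spanner and the fixture with its ring press on one another with more than 60 N (pin forces added up) (contact force between spanner and fixture above 60 N).
It fails at once if the robot's fingers touch the fixture, the housing or the ring (contact force between the fingers and fixture above 1 N).
It fails at once if another thing on the bench is moved by more than 15 mm (distance of any of spare_ring, bushing, blue_cap, calipers, oil_bottle, screwdriver from where it was at the start of the episode above 0.015 m).
It also fails if it takes over 72 s, if anything falls off the work surface, if the arm or the gripper's body presses on something with over 40 N, if the wrist force passes 120 N, or if a joint passes its speed limit or range.

## Working session

There is one attempt and no reset: what is moved stays moved. The work goes in short steps, Python scripts to look and compute and a tool call to move; the robot and the scene stay as the last step left them, time stands still between calls to the robot, and variables do not carry over. Pictures are saved under pics/ and viewed, about 8 in all and at most 12, crops included, and the job is handed in when it is done.

Besides the shell and the picture viewer there is one more tool, called after "Call:" in YAML: its name, and indented under it one key for each argument. drive_tool: Moves the arm, as the interface text tells. Its arguments: {"type":"object","properties":{"moves":{"type":"string"},"grip_force":{"type":"number"}},"required":["moves"]}

```bash
mkdir -p pics; ls; cat > h.py <<'E'
from cell import *
import numpy as np, cv2
from scipy.spatial.transform import Rotation as R
def T_tool():
    o=get_obs(); T=np.eye(4); T[:3,:3]=R.from_euler('xyz',o['tool_rot'],degrees=True).as_matrix(); T[:3,3]=o['tool_pos']; return T
def cam(n):
    T0=T_tool(); p,d=read_camera(n); c=calibration(n)
    M=c['cam_to_world'] if 'cam_to_world' in c else T0@np.array(c['T_tool_cam'])
    return p,d,np.array(c['intrinsics']),np.array(M)
def ray(uv,K,M):
    v=np.array([(uv[0]-K[0,2])/K[0,0],-(uv[1]-K[1,2])/K[1,1],-1.]); return M[:3,3],M[:3,:3]@v
def at_z(uv,z,K,M):
    o,v=ray(uv,K,M); return o+v*(z-o[2])/v[2]
def at_d(uv,d,K,M):
    o,v=ray(uv,K,M); r=d[int(round(uv[1])),int(round(uv[0]))]; return o+v*r
def save(n,p): cv2.imwrite('pics/'+n+'.png',cv2.cvtColor(p,cv2.COLOR_RGB2BGR))
E
python3 - <<'E'
from h import *
print(get_obs()); print({k:v for k,v in calibration('top').items()})
ps=[]
for n in ['scene','top']:
    p,d,K,M=cam(n); ps.append(p); 
    for t in ['spanner','spanner_foot','rest_top','ring_face','oil_bottle']:
        f=pinpoint(n,t)
        for r in f[:3]: print(n,t,np.round(r['uv']),round(r['conf'],2),np.round(at_d(r['uv'],d,K,M),3))
save('st',np.vstack(ps)[:, :])
E
```

```text
pics
{'time_s': 0.0, 'qpos': array([-69.49545291,  18.43936739,  -4.01404632,  83.17442827,
         1.2963905 ,  78.54141692,  -3.25982726]), 'joint_velocities': array([-0.0264464 , -0.0589115 ,  0.07401604, -0.14717385, -0.03684629,
        0.11541968, -0.08993606]), 'effort': array([ 1.71232268e-04, -4.91296613e+01, -4.03988706e-01, -3.12518191e+01,
       -6.39714953e-02,  4.39231354e-02,  1.63482664e-04]), 'tool_pos': array([0.21896147, 0.61142127, 0.22146199]), 'tool_rot': array([-1.79890102e+02,  7.59939342e-03,  1.60304240e+02]), 'force': array([0.4901022 , 0.23507867, 0.09841113]), 'wrist_torque': array([-0.0381953 , -0.01342478,  0.04235615]), 'grip_width': 0.08718446970059548}
{'intrinsics': array([[439.01819235,   0.        , 317.28075406],
       [  0.        , 439.01819235, 198.7428893 ],
       [  0.        ,   0.        ,   1.        ]]), 'cam_to_world': array([[ 1.44637437e-02,  9.82332767e-01, -1.86582782e-01,
         3.20517160e-01],
       [-9.99894847e-01,  1.40143927e-02, -3.72716942e-03,
        -5.58268376e-02],
       [-1.04647628e-03,  1.86617071e-01,  9.82
[... 516 characters left out ...]
cene rest_top [329. 223.] 0.67 [ 0.573 -0.037  0.008]
scene ring_face [371. 180.] 0.75 [0.531 0.168 0.057]
scene oil_bottle [203. 282.] 0.74 [ 0.574 -0.435  0.029]
top spanner [322. 171.] 0.72 [ 0.65  -0.065  0.02 ]
top spanner [361. 241.] 0.71 [ 0.437 -0.176  0.066]
top spanner [350. 200.] 0.55 [ 0.55  -0.144  0.09 ]
top spanner_foot [315. 174.] 0.83 [ 0.641 -0.043  0.015]
top spanner_foot [387. 209.] 0.67 [ 0.536 -0.259  0.02 ]
top spanner_foot [362. 156.] 0.6 [ 0.682 -0.179  0.068]
top rest_top [348. 198.] 0.8 [ 0.565 -0.141  0.022]
top rest_top [444. 210.] 0.34 [ 0.536 -0.424  0.023]
top ring_face [239. 206.] 0.85 [0.531 0.172 0.064]
top oil_bottle [445. 206.] 0.58 [ 0.538 -0.415  0.067]
```

```bash
python3 -c "
import cv2;a=cv2.imread('pics/st.png');cv2.imwrite('pics/st2.png',cv2.resize(a,(480,600)))
cv2.imwrite('pics/top.png',a[400:])"
```

```text
(no output)
```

View pics/top.png

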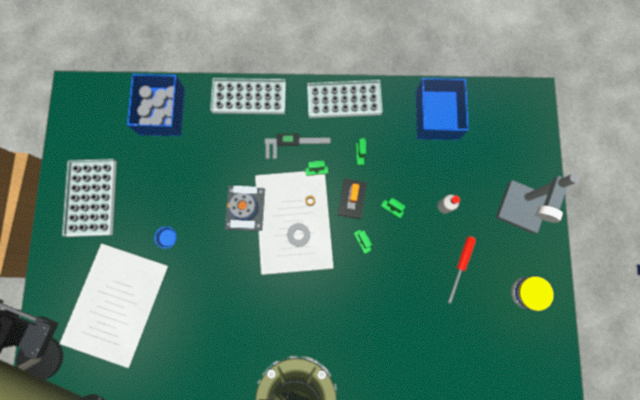

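```bash
cat >> h.py <<'E'
def delta(xyz,yaw):
    "shift in current (measured) tool axes and turn about tool z"
    T=T_tool(); d=T[:3,:3].T@(np.array(xyz)-T[:3,3]); y0=get_obs()['tool_rot'][2]
    return np.round(d,4), round(-((yaw-y0+180)%360-180),2)
E
python3 - <<'E'
from h import *
p=cv2.cvtColor(cv2.imread('pics/top.png'),cv2.COLOR_BGR2RGB)
c=cv2.resize(p[130:260,210:410],None,fx=3,fy=3,interpolation=cv2.INTER_CUBIC);save('crop',c)
q=calibration('wrist');print(np.round(q['T_tool_cam'],3),q['intrinsics'])
h=cv2.cvtColor(p,cv2.COLOR_RGB2HSV);m=(h[...,0]>8)&(h[...,0]<20)&(h[...,1]>180);m[:, :330]=0;m[:,375:]=0
ys,xs=np.nonzero(m);print(len(xs));c=calibration('top');K,M=c['intrinsics'],c['cam_to_world']
P=np.array([at_z((x,y),.112,K,M)[:2] for x,y in zip(xs,ys)]);print(P.mean(0));w,V=np.linalg.eigh(np.cov(P.T));print(w**.5,V[:,1],np.degrees(np.arctan2(V[1,1],V[0,1])))
for t,y in [((.50,.17,.26),180),((.565,-.14,.26),180)]: print(delta(t,y))
E
```

```text
[[ 0.001  0.96   0.278  0.077]
 [ 1.    -0.001  0.001 -0.001]
 [ 0.002  0.278 -0.96  -0.162]
 [ 0.     0.     0.     1.   ]] [[339.61821808   0.         327.05827271]
 [  0.         339.61821808 195.07028892]
 [  0.           0.           1.        ]]
45
[ 0.56563674 -0.15406541]
[0.00614091 0.01618622] [-0.98347417  0.18104847] 169.56916370251142
(array([-0.4134, -0.3214, -0.0374]), np.float64(-19.7))
(array([-0.5791, -0.5914, -0.0374]), np.float64(-19.7))
```

View pics/crop.png

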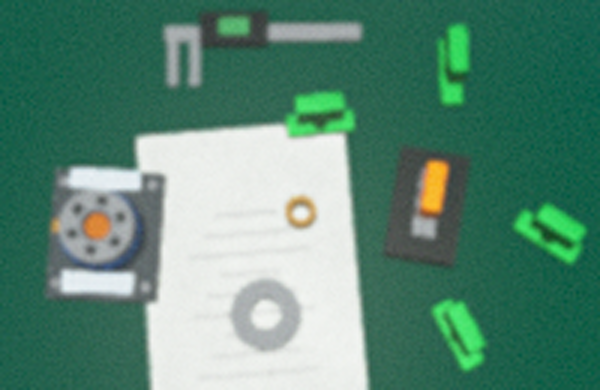

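Call:
drive_tool:
  moves: "-.03 -.024 -.02 0 1;-.067 -.052 -.037 0 1;-.105 -.082 -.037 0 1;-.142 -.11 -.037 0 1;-.18 -.14 -.037 0 1;-.217 -.168 -.037 0 1;-.255 -.198 -.037 0 1;-.29 -.225 -.037 0 1"

```text
time_s: 1.4
tool_pos: [0.4174, 0.3001, 0.26]
tool_rot: [179.9, 0.0, 160.3]
force: [0.4, 0.8, 0.7]
grip_width: 0.0868
```

Call:
drive_tool:
  moves: "-.035 -.028 0 -3 1;-.07 -.055 0 -6 1;-.1 -.08 0 -9 1;-.12 -.093 0 -10 1;-.123 -.096 0 -10 1;-.123 -.096 0 -10 1;-.123 -.096 0 -10 1;-.123 -.096 0 -10 1"

```text
time_s: 2.2
tool_pos: [0.4989, 0.1723, 0.2595]
tool_rot: [180.0, -0.0, 170.5]
force: [-0.5, 0.3, -0.0]
grip_width: 0.0871
```

```bash
python3 - <<'E'
from h import *
p,d,K,M=cam('wrist'); o=get_obs(); print(o['time_s'],o['tool_pos'],o['tool_rot'],o['qpos'])
np.savez('w1.npz',p=p,d=d,K=K,M=M)
for r in pinpoint('wrist','ring_face')[:2]: print(r,at_z(r['uv'],.066,K,M),at_d(r['uv'],d,K,M))
save('w1',p)
E
```

```text
2.25 [0.49904413 0.17214761 0.2595539 ] [ 1.79980595e+02 -1.14952476e-02  1.70459379e+02] [-39.53469539   2.22600989  18.23333169  97.85613284  -0.72990933
  80.03022978  59.2715376 ]
{'uv': [326.5, 202.9], 'conf': 0.57} [0.53277589 0.16486853 0.066     ] [0.534604   0.16454424 0.06009304]
```

View pics/w1.png

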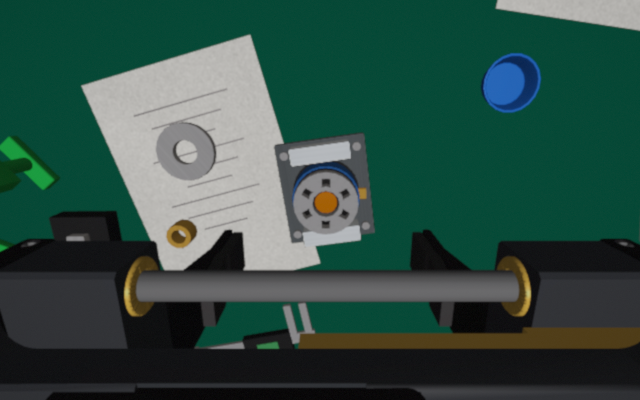

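```bash
cat > ringfit.py <<'E'
from h import *
from scipy.optimize import minimize
def rect(p,K,M,c,z=.066,half=.045,n=360):
    g=(np.arange(n)+.5)/n*2*half-half
    X,Y=np.meshgrid(c[0]+g,c[1]+g); P=np.stack([X,Y,np.full_like(X,z)],-1)-M[:3,3]
    q=P@M[:3,:3]; u=K[0,0]*q[...,0]/-q[...,2]+K[0,2]; v=-K[1,1]*q[...,1]/-q[...,2]+K[1,2]
    return cv2.remap(p,u.astype(np.float32),v.astype(np.float32),cv2.INTER_CUBIC)
def fit(p,K,M,c,half=.045,n=360):
    g=rect(p,K,M,c).astype(np.float32); gray=g.min(2)/255  # rows=y, cols=x
    s=n/(2*half)
    def samp(x,y): return cv2.remap(gray,((x+half)*s-.5).astype(np.float32),((y+half)*s-.5).astype(np.float32),cv2.INTER_LINEAR)
    rr=np.linspace(.016,.034,19); th=np.radians(np.arange(0,360,2)); RR,TH=np.meshgrid(rr,th)
    def model(r,t,a):
        k=np.round((t-a)/(np.pi/3))*np.pi/3+a
        x=r*np.cos(t-k)-.024; y=r*np.sin(t-k)
        f=lambda q:1/(1+np.exp(-(.0045-abs(q))/.0006)); return f(x)*f(y)
    def cost(w):
        dx,dy,a=w[0]*.001,w[1]*.001,w[2]*.1
        I=samp(dx+RR*np.cos(TH),dy+RR*np.sin(TH)); m=model(RR,TH,a)
        A=np.stack([np.ones(m.size),m.ravel()],1); r=np.linalg.lstsq(A,I.ravel(),rcond=None)
        return r[1][0]
    best=min((minimize(cost,[ix,iy,ia*.1/.1*1.],method='Nelder-Mead') for ix in(-3,0,3) for iy in(-3,0,3) for ia in np.arange(0,10.4,1.7)),key=lambda r:r.fun)
    return c[0]+best.x[0]*.001,c[1]+best.x[1]*.001,np.degrees(best.x[2]*.1)%60,best.fun,g.astype(np.uint8)
E
python3 - <<'E'
from ringfit import *
f=np.load('w1.npz'); r=fit(f['p'],f['K'],f['M'],(.533,.165)); print(r[:4])
from h import at_d,at_z
g=r[4]; a=np.radians(r[2]); 
for k in range(6):
    q=np.array([r[0]-.533+.024*np.cos(a+k*np.pi/3),r[1]-.165+.024*np.sin(a+k*np.pi/3)]); cv2.circle(g,tuple(((q+.045)*4000).astype(int).tolist()),18,(255,0,0),1)
d,K,M=f['d'],f['K'],f['M']; print('face z',[at_d((326+x,203+y),d,K,M)[2].round(4) for x,y in [(-24,12),(24,12),(-24,-8),(22,-10)]])
pn,dn,K2,M2=cam('top'); r2=fit(pn,K2,M2,(.533,.168)); print(r2[:4])
save('rf',np.hstack([g,r2[4]])); print(delta((.5656,-.154,.26),169.6))
E
```

```text
(np.float64(0.5332726440347043), np.float64(0.16359329151210072), np.float64(50.00331233824025), np.float64(2.496788689456129))
face z [np.float64(0.066), np.float64(0.0648), np.float64(0.0647), np.float64(0.054)]
(np.float64(0.5247020705802584), np.float64(0.15708487357540188), np.float64(31.752605879955667), np.float64(7.918658648802135))
(array([-0.1196, -0.31  , -0.0005]), np.float64(0.81))
```

View pics/rf.png

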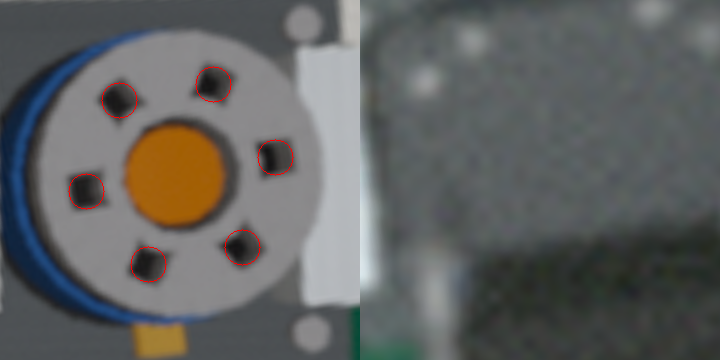

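Call:
drive_tool:
  moves: "-.012 -.03 0 0 1;-.028 -.072 0 0 1;-.045 -.116 0 0 1;-.062 -.16 .01 0 1;-.079 -.204 .02 0 1;-.096 -.248 .03 0 1;-.112 -.29 .04 0.8 1;-.12 -.31 .04 0.8 1"

```text
time_s: 3.15
tool_pos: [0.5646, -0.1599, 0.2183]
tool_rot: [-179.9, -0.1, 169.2]
force: [0.5, -0.1, 0.6]
grip_width: 0.0872
```

Call:
drive_tool:
  moves: "0 0 0 0 1;0 0 0 0 1;0 0 0 0 1;0 0 0 0 1;0 0 0 0 1;0 0 0 0 1;0 0 0 0 1;0 0 0 0 1"

```text
time_s: 3.95
tool_pos: [0.5658, -0.1551, 0.2196]
tool_rot: [180.0, 0.0, 169.5]
force: [0.1, 0.4, 1.1]
grip_width: 0.0869
```

```bash
python3 - <<'E'
from h import *
p,d,K,M=cam('wrist'); o=get_obs(); print(o['time_s'],o['tool_pos'],o['tool_rot'],o['qpos'],o['force'])
np.savez('w2.npz',p=p,d=d,K=K,M=M)
for n in ['spanner','spanner_foot','rest_top','rest']:
  for r in pinpoint('wrist',n)[:2]: print(n,r,at_z(r['uv'],.024,K,M))
h=cv2.cvtColor(p,cv2.COLOR_RGB2HSV);m=((h[...,0]>8)&(h[...,0]<20)&(h[...,1]>180)&(h[...,2]>100))
n,l,s,c=cv2.connectedComponentsWithStats(m.astype(np.uint8)); print(s[1:][s[1:,4]>50],c[1:][s[1:,4]>50])
save('w2',p)
E
```

```text
4.0 [ 0.56585708 -0.15514374  0.21959766] [1.79993009e+02 7.77390803e-03 1.69509485e+02] [-17.710152    11.85071831  35.24576213  93.93334965  -7.01056892
  76.4337815   98.11688384] [-1.86803719  0.31314961 -0.36709037]
spanner {'uv': [431.9, 220.9], 'conf': 0.93} [ 0.64242129 -0.05105858  0.024     ]
spanner {'uv': [329.7, 283.3], 'conf': 0.83} [ 0.69922897 -0.17776981  0.024     ]
spanner_foot {'uv': [217.0, 162.8], 'conf': 0.97} [ 0.53507432 -0.27017579  0.024     ]
spanner_foot {'uv': [274.2, 54.9], 'conf': 0.88} [ 0.44165505 -0.18614457  0.024     ]
rest_top {'uv': [328.2, 168.5], 'conf': 0.82} [ 0.56263083 -0.1545456   0.024     ]
rest {'uv': [327.1, 170.5], 'conf': 0.97} [ 0.56456768 -0.15610131  0.024     ]
[[318 160  23  61 383]] [[328.5770235  182.35248042]]
```

View pics/w2.png

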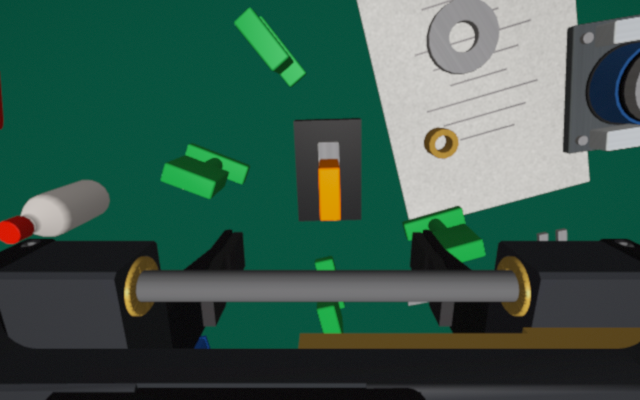

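```bash
python3 - <<'E'
from h import *
f=np.load('w2.npz');p,d,K,M=[f[k] for k in 'pdKM']
h=cv2.cvtColor(p,cv2.COLOR_RGB2HSV)
def info(m,z,nm):
    ys,xs=np.nonzero(m); P=np.array([at_z((x,y),z,K,M)[:2] for x,y in zip(xs,ys)]).astype(np.float32)
    r=cv2.minAreaRect(P*1000); print(nm,len(xs),r); print(np.round(cv2.boxPoints(r)))
m=((h[...,0]>8)&(h[...,0]<20)&(h[...,1]>180)&(h[...,2]>200))  # bright top only
info(m,.112,'orange top'); 
for v in (140,180,220): mm=(h[...,0]>8)&(h[...,0]<20)&(h[...,1]>180)&(h[...,2]>v); ys=np.nonzero(mm)[0]; print(v,mm.sum(),ys.min(),ys.max())
roi=np.zeros(p.shape[:2],bool); roi[112:228,285:370]=1
k=(p.max(2)<75)&(h[...,1]<60)&roi
k=cv2.morphologyEx(k.astype(np.uint8),cv2.MORPH_OPEN,np.ones((3,3)))
info(k>0,.024,'rest')
for uv in [(330,205),(330,190),(328,150),(305,140)]: print(uv,at_d(uv,d,K,M).round(4))
E
```

```text
orange top 90 ((565.8963623046875, -154.44741821289062), (16.392742156982422, 43.55341720581055), 81.23558807373047)
[[ 543. -159.]
 [ 586. -166.]
 [ 589. -150.]
 [ 546. -143.]]
140 245 167 220
180 152 168 220Traceback (most recent call last):
  File "<stdin>", line 9, in <module>
    return umr_minimum(a, axis, None, out, keepdims, initial, where)
ValueError: zero-size array to reduction operation minimum which has no identity
```

```bash
python3 - <<'E'
from h import *
f=np.load('w2.npz');p,d,K,M=[f[k] for k in 'pdKM']
h=cv2.cvtColor(p,cv2.COLOR_RGB2HSV)
def info(m,z,nm):
    ys,xs=np.nonzero(m); P=np.array([at_z((x,y),z,K,M)[:2] for x,y in zip(xs,ys)]).astype(np.float32)
    r=cv2.minAreaRect(P*1000); print(nm,len(xs),r); print(np.round(cv2.boxPoints(r),1))
roi=np.zeros(p.shape[:2],bool); roi[112:228,285:370]=1
k=(p[...,1].astype(int)-p[...,0]<25)&roi   # not green bench
info(k,.024,'rest')
print([(uv,p[uv[1],uv[0]],at_d(uv,d,K,M).round(4)) for uv in [(330,205),(330,190),(328,150),(305,140)]])
print(delta((.5659,-.1544,.073),171))
E
```

```text
rest 6562 ((566.5059814453125, -155.4857635498047), (68.79901885986328, 112.30487060546875), 81.1079330444336)
[[ 505.7 -180.8]
 [ 616.7 -198.2]
 [ 627.3 -130.2]
 [ 516.3 -112.8]]
[((330, 205), array([218, 153,   0], dtype=uint8), array([ 0.5756, -0.1555,  0.1116])), ((330, 190), array([218, 157,   1], dtype=uint8), array([ 0.5629, -0.1532,  0.1113])), ((328, 150), array([151, 150, 151], dtype=uint8), array([ 0.5413, -0.1509,  0.0359])), ((305, 140), array([65, 64, 64], dtype=uint8), array([ 0.5284, -0.173 ,  0.0237]))]
(array([1.000e-04, 9.000e-04, 1.466e-01]), np.float64(-1.5))
```

Call:
drive_tool:
  moves: "0 .001 .04 -1.5 1;0 .001 .08 -1.5 1;0 .001 .115 -1.5 1;0 .001 .14 -1.5 1;0 .001 .148 -1.5 1;0 .001 .148 -1.5 1;0 .001 .148 -1.5 0;0 .001 .148 -1.5 -1"
  grip_force: 50

```text
time_s: 5.0
tool_pos: [0.5674, -0.1546, 0.0734]
tool_rot: [180.0, 0.2, 171.0]
force: [0.5, 0.4, -0.2]
grip_width: 0.0779
```

Call:
drive_tool:
  moves: "0 0 0 0 -1;0 0 0 0 -1;0 0 0 0 -1;0 0 0 0 -1;0 0 0 0 -1;0 0 0 0 -1;0 0 0 0 -1;0 0 0 0 -1"

```text
time_s: 5.8
tool_pos: [0.566, -0.1541, 0.0714]
tool_rot: [180.0, -0.0, 171.0]
force: [-1.1, 0.6, 1.2]
grip_width: 0.0177
```

Call:
drive_tool:
  moves: "0 0 -.01 0 -1;0 0 -.04 0 -1;0 0 -.075 0 -1;.006 .024 -.092 0 -1;.015 .058 -.092 0 -1;.026 .098 -.092 0 -1;.037 .138 -.092 1 -1;.048 .18 -.092 1 -1"

```text
time_s: 6.6
tool_pos: [0.5461, 0.032, 0.164]
tool_rot: [-180.0, 0.0, 169.9]
force: [0.1, 0.3, -3.0]
grip_width: 0.0176
```

Call:
drive_tool:
  moves: ".011 .04 0 0 -1;.021 .08 0 0 -1;.029 .108 0 0 -1;.033 .122 0 0 -1;.036 .13 0 0 -1;.036 .13 0 0 -1;.036 .13 0 0 -1;.036 .13 0 0 -1"

```text
time_s: 7.4
tool_pos: [0.5344, 0.1631, 0.1637]
tool_rot: [-180.0, 0.0, 169.8]
force: [0.4, -0.2, -3.2]
grip_width: 0.0177
```

```bash
python3 - <<'E'
from h import *
o=get_obs(); print({k:np.round(o[k],4) for k in('time_s','tool_pos','tool_rot','qpos','force','wrist_torque','grip_width')}); print(delta((.5333,.1636,.132),170))
p,d,K,M=cam('wrist'); np.savez('w3.npz',p=p,d=d,K=K,M=M); save('w3',cv2.resize(p[80:280,180:480],None,fx=2.5,fy=2.5))
E
```

```text
{'time_s': np.float64(7.4), 'tool_pos': array([0.5344, 0.1631, 0.1637]), 'tool_rot': array([-1.799634e+02,  2.000000e-02,  1.698228e+02]), 'qpos': array([-40.2473,   9.5895,  22.8098, 101.6216,  -3.9073,  69.5695,
        63.4643]), 'force': array([ 0.4246, -0.1787, -3.2141]), 'wrist_torque': array([-0.0102, -0.0286,  0.0147]), 'grip_width': np.float64(0.0177)}
(array([0.0011, 0.0004, 0.0317]), np.float64(-0.18))
```

View pics/w3.png

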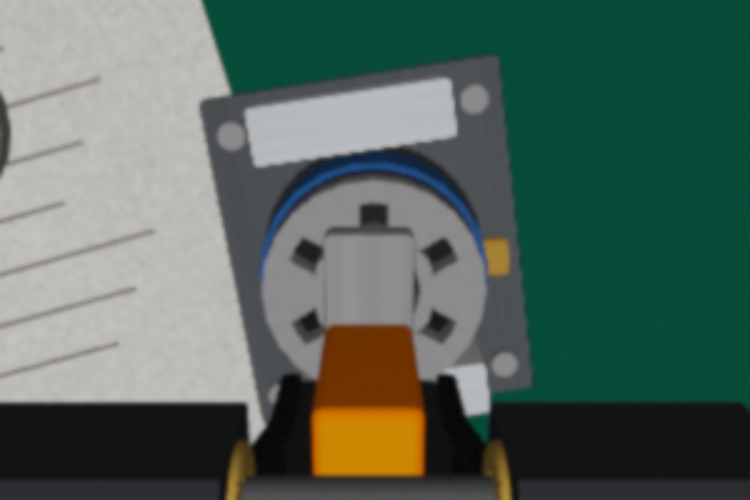

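```bash
python3 - <<'E'
import ringfit; from ringfit import *
src=open('ringfit.py').read()
src=src.replace("RR,TH=np.meshgrid(rr,th)","RR,TH=np.meshgrid(rr,th); k_=abs(RR*np.sin(TH-np.radians(170)))>.0155; RR,TH=RR[k_][None],TH[k_][None]")
exec(src)
f=np.load('w3.npz');p,d,K,M=[f[k] for k in 'pdKM']
for z in (.066,):
    r=fit(p,K,M,(.533,.164)); print(r[:4]); print('ring rel. tool',delta((r[0],r[1],.132),170))
T=T_tool()
g=p.astype(float).mean(2)
for row in (180,190,200):
    e=np.gradient(cv2.GaussianBlur(g,(0,0),1)[row]); print(row,np.round(g[row,304:352:1]).astype(int).tolist())
    # bar edges at z .1283 in tool coords
hb=cv2.cvtColor(p,cv2.COLOR_RGB2HSV); m=(hb[...,0]>8)&(hb[...,0]<20)&(hb[...,1]>180)&(hb[...,2]>170)
ys,xs=np.nonzero(m);k=(ys>240)
print('handle top cols',xs[k].min(),xs[k].max(),'rows',ys[k].min(),ys[k].max())
for uv in [(xs[k].min()-.5,255),(xs[k].max()+.5,255)]:
    print((np.linalg.inv(T)@np.r_[at_z(uv,.1637-.0474+.088,K,M),1]).round(4))
print('handle near top edge tool', (np.linalg.inv(T)@np.r_[at_z((327,ys[k].min()-.5),.1637-.0474+.088,K,M),1]).round(4))
E
```

```text
(np.float64(0.5330900736198584), np.float64(0.16327762261056428), np.float64(49.99451152239266), np.float64(5.980453589387429))
ring rel. tool (array([ 0.0012, -0.0003,  0.0317]), np.float64(-0.16))
180 [30, 31, 31, 34, 52, 100, 133, 140, 141, 140, 140, 141, 142, 143, 145, 146, 145, 145, 144, 142, 141, 140, 140, 138, 138, 138, 138, 139, 140, 142, 142, 143, 144, 143, 144, 143, 141, 139, 139, 138, 136, 126, 123, 120, 98, 73, 54, 37]
190 [131, 127, 132, 138, 137, 132, 132, 140, 141, 140, 139, 140, 141, 144, 144, 144, 146, 145, 144, 142, 141, 140, 139, 139, 138, 138, 138, 139, 140, 141, 142, 142, 144, 144, 143, 142, 141, 139, 139, 138, 130, 101, 95, 128, 138, 139, 139, 138]
200 [140, 140, 139, 139, 136, 127, 126, 138, 140, 139, 140, 140, 142, 143, 144, 145, 145, 146, 144, 142, 140, 140, 139, 138, 138, 138, 139, 139, 140, 141, 142, 143, 143, 144, 143, 142, 140, 139, 139, 137, 124, 92, 78, 113, 136, 139, 139, 140]
handle top cols 305 348 rows 244 332
[ 0.0174 -0.01   -0.0406  1.    ]
[ 0.0175  0.0073 -0.0407  1.    ]
handle near top edge tool [ 0.0224 -0.0011 -0.0407  1.    ]
```

Call:
drive_tool:
  moves: ".0013 .0009 .01 -.2 -1;.0013 .0009 .022 -.2 -1;.0013 .0009 .032 -.2 -1;.0013 .0009 .037 -.2 -1;.0013 .0009 .039 -.2 -1;.0013 .0009 .041 -.2 -1;.0013 .0009 .042 -.2 -1;.0013 .0009 .043 -.2 -1"

```text
time_s: 8.25
tool_pos: [0.533, 0.1665, 0.1209]
tool_rot: [180.0, 0.0, 170.2]
force: [-0.0, 0.4, -2.9]
grip_width: 0.0177
```

```bash
python3 - <<'E'
from h import *
for i in range(4):
    o=get_obs(); print(o['time_s'],np.round(o['tool_pos'],4),np.round(o['tool_rot'],2),np.round(o['force'],1),np.round(o['joint_velocities'],1)); 
    if i<3: read_camera('top')
E
```

```text
8.25 [0.533  0.1665 0.1209] [1.7998e+02 4.0000e-02 1.7020e+02] [-0.   0.4 -2.9] [ 0.1  0.6 -0.   0.5 -0.3 -1.1  0.3]
8.3 [0.5329 0.1665 0.1207] [1.7998e+02 2.0000e-02 1.7021e+02] [ 0.3  0.7 -3.1] [ 0.1 -0.2 -0.   0.1  0.   0.3 -0.1]
8.35 [0.5329 0.1665 0.1208] [1.7998e+02 2.0000e-02 1.7020e+02] [ 0.5 -1.  -2.8] [-0.1 -0.1  0.  -0.  -0.1 -0.   0. ]
8.4 [0.5329 0.1665 0.1208] [1.7998e+02 2.0000e-02 1.7020e+02] [ 0.1  0.5 -2.9] [ 0.  -0.  -0.1 -0.1 -0.  -0.  -0. ]
```

Call:
drive_tool:
  moves: "-.0008 -.0022 -.004 0 -1;-.0008 -.0022 -.005 0 -1;-.0008 -.0022 -.005 0 -1;-.0008 -.0022 -.003 0 -1;-.0008 -.0022 -.001 0 -1;-.0008 -.0022 0 0 -1;-.0008 -.0022 .001 0 -1;-.0008 -.0022 .001 0 -1"

```text
time_s: 9.2
tool_pos: [0.533, 0.1641, 0.1193]
tool_rot: [-180.0, -0.0, 170.2]
force: [0.9, 0.4, -2.8]
grip_width: 0.0178
```

Call:
drive_tool:
  moves: "0 0 .001 0 -1;0 0 .002 0 -1;0 0 .003 0 -1;0 0 .004 0 -1;0 0 .004 0 -1;0 0 .004 0 -1;0 0 .004 0 -1;0 0 .004 0 -1"

```text
time_s: 10.0
tool_pos: [0.5332, 0.1642, 0.1157]
tool_rot: [180.0, 0.0, 170.2]
force: [0.5, 0.1, -3.5]
grip_width: 0.018
```

Call:
drive_tool:
  moves: "0 0 .001 0 -1;0 0 .0015 0 -1;0 0 .002 0 -1;0 0 .0025 0 -1;0 0 .003 0 -1;0 0 .003 0 -1;0 0 .003 0 -1;0 0 .003 0 -1"

```text
time_s: 10.8
tool_pos: [0.5333, 0.1642, 0.1132]
tool_rot: [180.0, 0.0, 170.2]
force: [-2.1, -1.0, 5.8]
grip_width: 0.0178
```

Call:
drive_tool:
  moves: "0 0 0 2 -1;0 0 0 5 -1;0 0 0 9 -1;0 0 0 13 -1;0 0 0 17 -1;0 0 0 21 -1;0 0 0 25 -1;0 0 0 27 -1"

```text
time_s: 11.6
tool_pos: [0.5339, 0.1649, 0.1132]
tool_rot: [179.9, 0.1, 143.1]
force: [-0.2, -0.2, 3.9]
grip_width: 0.0176
```

```bash
cat > s.py <<'E'
from h import *
o=get_obs(); print({k:np.round(o[k],3).tolist() for k in('time_s','tool_pos','tool_rot','force','wrist_torque','grip_width')})
E
python3 s.py
```

```text
{'time_s': 11.6, 'tool_pos': [0.534, 0.165, 0.113], 'tool_rot': [179.88, 0.056, 143.141], 'force': [-0.249, -0.165, 3.862], 'wrist_torque': [0.028, 0.207, 0.215], 'grip_width': 0.018}
```

Call:
drive_tool:
  moves: "0 0 0 3 -1;0 0 0 6 -1;0 0 0 10 -1;0 0 0 14 -1;0 0 0 18 -1;0 0 0 21 -1;0 0 0 23 -1;0 0 0 23 -1"

```text
time_s: 12.4
tool_pos: [0.5341, 0.165, 0.1132]
tool_rot: [179.8, 0.0, 120.3]
force: [0.0, 1.3, 3.4]
grip_width: 0.0178
```

```bash
python3 s.py
```

```text
{'time_s': 12.4, 'tool_pos': [0.534, 0.165, 0.113], 'tool_rot': [179.846, 0.002, 120.254], 'force': [0.013, 1.346, 3.416], 'wrist_torque': [0.206, 0.008, 0.164], 'grip_width': 0.018}
```

Call:
drive_tool:
  moves: "0 0 0 1 -1;0 0 0 2 -1;0 0 0 3 -1;0 0 0 4 -1;0 0 0 5 -1;0 0 0 5 -1;0 0 0 5 -1;0 0 0 5 -1"

```text
time_s: 13.2
tool_pos: [0.534, 0.1649, 0.1132]
tool_rot: [179.9, -0.0, 115.2]
force: [1.7, 2.5, 5.3]
grip_width: 0.018
```

```bash
python3 s.py
```

```text
{'time_s': 13.2, 'tool_pos': [0.534, 0.165, 0.113], 'tool_rot': [179.863, -0.02, 115.178], 'force': [1.656, 2.464, 5.314], 'wrist_torque': [0.807, -0.509, 0.274], 'grip_width': 0.018}
```

Call:
drive_tool:
  moves: "0 0 0 .5 -1;0 0 0 1 -1;0 0 0 1.5 -1;0 0 0 2 -1;0 0 0 2 -1;0 0 0 2 -1;0 0 0 2 -1;0 0 0 2 -1"

```text
time_s: 14.0
tool_pos: [0.534, 0.1648, 0.1132]
tool_rot: [179.9, -0.0, 113.2]
force: [2.0, 3.1, 5.2]
grip_width: 0.0178
```

```bash
python3 s.py
```

```text
{'time_s': 14.0, 'tool_pos': [0.534, 0.165, 0.113], 'tool_rot': [179.866, -0.024, 113.178], 'force': [2.023, 3.113, 5.223], 'wrist_torque': [0.781, -0.51, 0.282], 'grip_width': 0.018}
```

Call:
drive_tool:
  moves: "0 0 0 .5 -1;0 0 0 1 -1;0 0 0 1.5 -1;0 0 0 2 -1;0 0 0 2.5 -1;0 0 0 2.5 -1;0 0 0 2.5 -1;0 0 0 2.5 -1"

```text
time_s: 14.8
tool_pos: [0.534, 0.1649, 0.1131]
tool_rot: [179.9, -0.0, 110.7]
force: [2.1, 2.9, 4.5]
grip_width: 0.0179
```

```bash
python3 s.py
```

```text
{'time_s': 14.8, 'tool_pos': [0.534, 0.165, 0.113], 'tool_rot': [179.862, -0.033, 110.68], 'force': [2.116, 2.949, 4.517], 'wrist_torque': [0.785, -0.535, 0.186], 'grip_width': 0.018}
```

Call:
drive_tool:
  moves: "0 0 0 .5 -1;0 0 0 1 -1;0 0 0 1.5 -1;0 0 0 2 -1;0 0 0 2.5 -1;0 0 0 2.5 -1;0 0 0 2.5 -1;0 0 0 2.5 -1"

```text
time_s: 15.6
tool_pos: [0.534, 0.1649, 0.1132]
tool_rot: [179.9, -0.0, 108.2]
force: [0.3, 2.8, 5.0]
grip_width: 0.0178
```

```bash
python3 s.py
```

```text
{'time_s': 15.6, 'tool_pos': [0.534, 0.165, 0.113], 'tool_rot': [179.86, -0.038, 108.176], 'force': [0.341, 2.835, 5.033], 'wrist_torque': [0.838, -0.579, 0.221], 'grip_width': 0.018}
```

Call:
drive_tool:
  moves: "0 0 0 .5 -1;0 0 0 1 -1;0 0 0 1.5 -1;0 0 0 2 -1;0 0 0 2.5 -1;0 0 0 2.5 -1;0 0 0 2.5 -1;0 0 0 2.5 -1"

```text
time_s: 16.4
tool_pos: [0.534, 0.1649, 0.1131]
tool_rot: [179.9, -0.0, 105.7]
force: [2.7, 2.7, 4.9]
grip_width: 0.0178
```

```bash
python3 s.py
```

```text
{'time_s': 16.4, 'tool_pos': [0.534, 0.165, 0.113], 'tool_rot': [179.863, -0.042, 105.68], 'force': [2.675, 2.654, 4.867], 'wrist_torque': [0.823, -0.556, 0.198], 'grip_width': 0.018}
```

Call:
drive_tool:
  moves: "0 0 0 .5 -1;0 0 0 1 -1;0 0 0 1.5 -1;0 0 0 2 -1;0 0 0 2 -1;0 0 0 2 -1;0 0 0 2 -1;0 0 0 2 -1"

```text
time_s: 17.2
tool_pos: [0.5341, 0.1649, 0.1132]
tool_rot: [179.9, -0.0, 103.7]
force: [3.0, 3.0, 5.4]
grip_width: 0.018
```

```bash
python3 s.py; python3 - <<'E'
from h import *
p,d,K,M=cam('wrist'); np.savez('w4.npz',p=p,d=d,K=K,M=M); save('w4',cv2.resize(p[120:300,200:470],None,fx=2.7,fy=2.7))
E
```

```text
{'time_s': 17.2, 'tool_pos': [0.534, 0.165, 0.113], 'tool_rot': [179.858, -0.05, 103.673], 'force': [3.005, 2.993, 5.409], 'wrist_torque': [0.814, -0.611, 0.267], 'grip_width': 0.018}
```

View pics/w4.png

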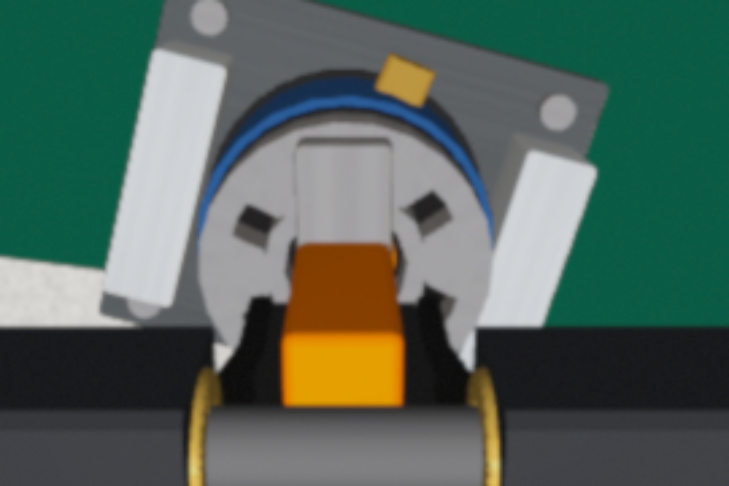

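```bash
cat > ang.py <<'E'
import sys
from h import *
src=open('ringfit.py').read().replace("RR,TH=np.meshgrid(rr,th)","RR,TH=np.meshgrid(rr,th); ph=TH-np.radians(YAW); k_=(abs(RR*np.sin(ph))>.0155)&(np.cos(ph)>.1); RR,TH=RR[k_][None],TH[k_][None]")
exec(src)
f=np.load(sys.argv[1]);p,d,K,M=[f[k] for k in 'pdKM']; YAW=float(sys.argv[2])
print(fit(p,K,M,(.533,.164))[:4])
E
python3 ang.py w4.npz 103.67
```

```text
(np.float64(0.5334331978116088), np.float64(0.16407503221199327), np.float64(48.22483181301158), np.float64(1.4890458929883352))
```

Call:
drive_tool:
  moves: "0 0 0 .5 -1;0 0 0 1 -1;0 0 0 1.5 -1;0 0 0 2 -1;0 0 0 2 -1;0 0 0 2 -1;0 0 0 2 -1;0 0 0 2 -1"

```text
time_s: 18.05
tool_pos: [0.5341, 0.1649, 0.1132]
tool_rot: [179.9, -0.1, 101.7]
force: [2.4, 3.6, 4.8]
grip_width: 0.0177
```

```bash
python3 s.py
```

```text
{'time_s': 18.05, 'tool_pos': [0.534, 0.165, 0.113], 'tool_rot': [179.856, -0.055, 101.675], 'force': [2.422, 3.612, 4.823], 'wrist_torque': [0.839, -0.636, 0.296], 'grip_width': 0.018}
```

Call:
drive_tool:
  moves: "0 0 0 .5 -1;0 0 0 1 -1;0 0 0 1.5 -1;0 0 0 2 -1;0 0 0 2 -1;0 0 0 2 -1;0 0 0 2 -1;0 0 0 2 -1"

```text
time_s: 18.85
tool_pos: [0.5341, 0.1649, 0.1131]
tool_rot: [179.9, -0.0, 99.7]
force: [2.6, 3.4, 5.3]
grip_width: 0.0176
```

```bash
python3 s.py; python3 - <<'E'
from h import *
p,d,K,M=cam('wrist'); np.savez('w5.npz',p=p,d=d,K=K,M=M)
E
python3 ang.py w5.npz 99.7
```

```text
{'time_s': 18.85, 'tool_pos': [0.534, 0.165, 0.113], 'tool_rot': [179.862, -0.041, 99.718], 'force': [2.595, 3.373, 5.303], 'wrist_torque': [0.844, -0.631, 0.453], 'grip_width': 0.018}
(np.float64(0.5334237421249177), np.float64(0.1640270411321757), np.float64(44.7803699848367), np.float64(1.547414659517303))
```

Call:
drive_tool:
  moves: "0 0 0 .2 -1;0 0 0 .4 -1;0 0 0 .6 -1;0 0 0 .6 -1;0 0 0 .6 -1;0 0 0 .6 -1;0 0 0 .6 -1;0 0 0 .6 -1"

```text
time_s: 19.7
tool_pos: [0.5341, 0.1649, 0.1132]
tool_rot: [179.9, -0.0, 99.1]
force: [3.6, 3.0, 5.3]
grip_width: 0.0174
```

```bash
python3 s.py
```

```text
{'time_s': 19.7, 'tool_pos': [0.534, 0.165, 0.113], 'tool_rot': [179.861, -0.039, 99.136], 'force': [3.618, 3.037, 5.316], 'wrist_torque': [0.787, -0.651, 0.578], 'grip_width': 0.017}
```

Call:
drive_tool:
  moves: "0 0 0 -2 -1;0 0 0 -4 -1;0 0 0 -6 -1;0 0 0 -7 -1;0 0 0 -7 -1;0 0 0 -7 -1;0 0 0 -7 -1;0 0 0 -7 -1"

```text
time_s: 20.5
tool_pos: [0.5338, 0.1646, 0.1131]
tool_rot: [179.9, -0.1, 106.0]
force: [3.1, 2.4, 5.5]
grip_width: 0.0179
```

```bash
python3 s.py;  python3 - <<'E'
from h import *
p,d,K,M=cam('wrist'); np.savez('w6.npz',p=p,d=d,K=K,M=M)
E
python3 ang.py w6.npz 106.1
```

```text
{'time_s': 20.5, 'tool_pos': [0.534, 0.165, 0.113], 'tool_rot': [179.903, -0.056, 105.998], 'force': [3.117, 2.398, 5.479], 'wrist_torque': [0.784, -0.419, -0.112], 'grip_width': 0.018}
(np.float64(0.5334260357527717), np.float64(0.1640293928677206), np.float64(46.96452910710824), np.float64(1.546020491711138))
```

Call:
drive_tool:
  moves: "0 0 -.002 0 -1;0 0 -.005 0 -1;0 0 -.01 0 -1;0 0 -.016 0 -1;0 0 -.025 0 -1;0 0 -.04 0 -1;0 0 -.05 0 -1;0 0 -.05 0 -1"

```text
time_s: 21.35
tool_pos: [0.5345, 0.1643, 0.165]
tool_rot: [179.8, -0.0, 106.1]
force: [0.5, 0.1, -3.2]
grip_width: 0.0176
```

```bash
python3 s.py;  python3 - <<'E'
from h import *
p,d,K,M=cam('wrist'); np.savez('w7.npz',p=p,d=d,K=K,M=M)
print(delta((.566,-.1541,.163),171))
E
python3 ang.py w7.npz 106
```

```text
{'time_s': 21.35, 'tool_pos': [0.534, 0.164, 0.165], 'tool_rot': [179.784, -0.041, 106.087], 'force': [0.52, 0.11, -3.184], 'wrist_torque': [-0.081, -0.027, 0.005], 'grip_width': 0.018}
(array([-0.3148, -0.0574,  0.0006]), np.float64(-64.9))
(np.float64(0.5334472653164197), np.float64(0.16389580779959845), np.float64(46.56493093468446), np.float64(1.0746709984377392))
```

Call:
drive_tool:
  moves: "-.015 -.003 0 -5 -1;-.05 -.009 0 -13 -1;-.09 -.016 0 -21 -1;-.13 -.024 0 -29 -1;-.17 -.031 0 -37 -1;-.21 -.038 0 -45 -1;-.25 -.046 0 -53 -1;-.28 -.051 0 -60 -1"

```text
time_s: 22.2
tool_pos: [0.561, -0.122, 0.1622]
tool_rot: [-179.9, -0.0, 166.3]
force: [0.1, 0.8, -2.4]
grip_width: 0.0179
```

Call:
drive_tool:
  moves: "0 0 0 -3 -1;0 0 0 -4.9 -1;0 0 0 -4.9 -1;0 0 0 -4.9 -1;0 0 0 -4.9 -1;0 0 0 -4.9 -1;0 0 0 -4.9 -1;0 0 0 -4.9 -1"

```text
time_s: 23.0
tool_pos: [0.5618, -0.1189, 0.1626]
tool_rot: [180.0, 0.0, 171.0]
force: [1.0, -0.3, -2.7]
grip_width: 0.0177
```

```bash
python3 s.py;  python3 - <<'E'
from h import *
print(delta((.566,-.1541,.09),171))
E
```

```text
{'time_s': 23.0, 'tool_pos': [0.562, -0.119, 0.163], 'tool_rot': [179.996, 0.004, 171.008], 'force': [1.021, -0.323, -2.713], 'wrist_torque': [0.044, 0.042, 0.034], 'grip_width': 0.018}
(array([-0.0096, -0.0341,  0.0726]), np.float64(0.01))
```

Call:
drive_tool:
  moves: "-.003 -.012 0 0 -1;-.007 -.025 0 0 -1;-.0096 -.0341 .015 0 -1;-.0096 -.0341 .04 0 -1;-.0096 -.0341 .06 0 -1;-.0096 -.0341 .07 0 -1;-.0096 -.0341 .072 0 -1;-.0096 -.0341 .072 0 -1"

```text
time_s: 23.8
tool_pos: [0.5661, -0.1548, 0.0905]
tool_rot: [-180.0, -0.0, 171.0]
force: [-0.0, 0.5, -3.1]
grip_width: 0.0178
```

```bash
python3 s.py;  python3 - <<'E'
from h import *
print(delta((.566,-.1541,.072),171))
E
```

```text
{'time_s': 23.8, 'tool_pos': [0.566, -0.155, 0.09], 'tool_rot': [-179.977, -0.001, 170.973], 'force': [-0.048, 0.543, -3.077], 'wrist_torque': [0.004, -0.064, -0.0], 'grip_width': 0.018}
(array([0.0002, 0.0007, 0.0185]), np.float64(-0.03))
```

Call:
drive_tool:
  moves: ".0002 .0007 .003 0 -1;.0002 .0007 .007 0 -1;.0002 .0007 .011 0 -1;.0002 .0007 .014 0 -1;.0002 .0007 .017 0 -1;.0002 .0007 .0185 0 -1;.0002 .0007 .0188 0 -1;.0002 .0007 .0188 0 -1"

```text
time_s: 24.6
tool_pos: [0.5659, -0.1535, 0.0718]
tool_rot: [180.0, 0.0, 171.0]
force: [-0.1, 0.1, -3.2]
grip_width: 0.0174
```

Call:
drive_tool:
  moves: "0 0 .0004 0 -1;0 0 .0008 0 -1;0 0 .0008 0 -1;0 0 .0008 0 -1;0 0 .0008 0 -1;0 0 .0008 0 -.6;0 0 .0008 0 0;0 0 .0008 0 1"

```text
time_s: 25.4
tool_pos: [0.5662, -0.1536, 0.071]
tool_rot: [-180.0, 0.0, 171.0]
force: [0.0, -0.1, -0.5]
grip_width: 0.027
```

Call:
drive_tool:
  moves: "0 0 0 0 1;0 0 0 0 1;0 0 0 0 1;0 0 0 0 1;0 0 0 0 1;0 0 0 0 1;0 0 -.005 0 1;0 0 -.02 0 1"

```text
time_s: 26.2
tool_pos: [0.5648, -0.1532, 0.0904]
tool_rot: [-180.0, -0.2, 171.0]
force: [-0.1, -0.1, 0.2]
grip_width: 0.0846
```

```bash
python3 s.py
```

```text
{'time_s': 26.2, 'tool_pos': [0.565, -0.153, 0.09], 'tool_rot': [-179.989, -0.164, 170.997], 'force': [-0.108, -0.104, 0.224], 'wrist_torque': [-0.014, -0.042, -0.079], 'grip_width': 0.085}
```

Call:
drive_tool:
  moves: "0 0 -.03 0 1;0 0 -.07 0 1;0 0 -.11 0 1;0 0 -.13 0 1;0 0 -.13 0 1;0 0 -.13 0 1;0 0 -.13 0 1;0 0 -.13 0 1"

```text
time_s: 27.0
tool_pos: [0.5651, -0.1533, 0.2198]
tool_rot: [-180.0, -0.1, 171.0]
force: [0.0, 0.1, -0.1]
grip_width: 0.0873
```

```bash
python3 s.py; python3 - <<'E'
from h import *
p,d,K,M=cam('wrist')
h=cv2.cvtColor(p,cv2.COLOR_RGB2HSV);m=((h[...,0]>8)&(h[...,0]<20)&(h[...,1]>180)&(h[...,2]>200))
ys,xs=np.nonzero(m)
P=np.array([at_z((x,y),.112,K,M)[:2] for x,y in zip(xs,ys)]).astype(np.float32); print(cv2.minAreaRect(P*1000))
save('w8',cv2.resize(p[80:280,180:480],None,fx=2.5,fy=2.5))
u,v=int(xs.mean()),int(ys.mean()); print([at_d((u+a,v+b),d,K,M).round(4) for a,b in((0,0),(0,-10),(0,10))])
E
```

```text
{'time_s': 27.0, 'tool_pos': [0.565, -0.153, 0.22], 'tool_rot': [-179.994, -0.125, 171.001], 'force': [0.029, 0.063, -0.059], 'wrist_torque': [0.028, 0.002, 0.031], 'grip_width': 0.087}
((566.001220703125, -154.58822631835938), (16.393905639648438, 43.03295135498047), 81.07341003417969)
[array([ 0.561 , -0.1546,  0.1129]), array([ 0.5529, -0.1533,  0.1116]), array([ 0.5698, -0.156 ,  0.1117])]
```

View pics/w8.png

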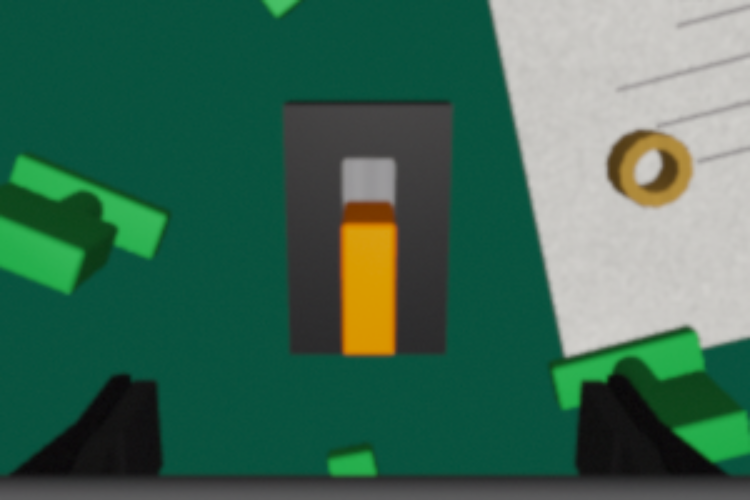

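The crop shows the spanner upright in its rest: the bar is centred on the black block at about (368,230) and the fingers are clear. The handle top measures the same as at the start, at 0.112 m.

```bash
python3 -c "
from cell import *
print(sign_off())"
```

```text
the job is handed in; nothing more can be done
None
```

The job is done and handed in at about 27 s of the 72 s allowed. The ring is at its stop and the orange spanner is back in its rest.

- **Pins in:** I lined the bar up with two opposite holes from the wrist camera and lowered it in small steps. The pins went in without any search. The bar came down on the ring face with about 9 N, and the tool height agreed with the expected seated height to 0.2 mm (0.1132 m measured, 0.1134 m expected).
- **Turn to the stop:** The moment stayed at 0.16–0.30 N m while turning, then rose to 0.58 N m at about 12 N m/rad, which fits the rubber seat twisting at the stop. I stopped there and backed off before lifting.
- **Ring angle:** After lifting, the camera put the ring 63.4° (1.107 rad) on from where it started. The starting value cannot be below 0, so the joint is above the 1.08 rad needed.
- **Spanner in rest:** The handle top is at the same place as before the grasp, within 0.3 mm, at 0.112 m height, upright and released. The wrist force reads about zero.
- **Readings that disagreed:**
  - The wrist camera showed a sideways offset of about 1 mm, which I corrected for.
  - One pose reading, taken while the arm was still settling, was 2.3 mm off. I corrected that before the pins went in.
  - A sideways force of about 3–5 N and a bending moment of about 1 N m stayed on the tool during most of the turn. The cause was not found.
- **Not checked:** I did not measure the loose items again at the end. No move went near them, and no unexpected contact showed in the force readings.

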